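Fit the right template over the foam jig's pins

TASK

One of the three wooden template plates has holes spaced to suit the two pins of the foam-shaping jig. Find that plate, set it over both pins so that it lies flat on the blue foam, and let go; the other two plates end up lying on the bench.

Things in the scene. Friction and masses are not known exactly. Their poses are not given: they have to be found in the camera images.
- fixture: Foam-shaping jig, fixed: plywood base 220 x 120 x 15 mm with a pale blue foam blank 190 x 90 mm on it, flat top 50 mm above the bench. Two upright 12 mm steel pins at x = -46 and +46 mm, y = 0 (92 mm apart) rise 30 mm above the foam; their upper 14 mm taper to 4 mm. Origin: centre of the underside, at bench level; x along length and pins, y across, z up.
- plate_close: Loose flat dark wooden plate 170 x 76 x 12 mm, 0.13-0.21 kg. Paler grip block on the middle of its top: 28 mm along x, 22 mm along y, 40 mm tall (top 52 mm above the underside). Two round 24 mm through holes on the long centre line, 60 mm apart, beside the block. Origin: centre of the underside; x along length and holes, y across, z up. Same after a half turn about z.
- plate_middle: As plate_close in every way (170 x 76 x 12 mm, same grip block, same axes and origin, same 24 mm holes), but its holes are 92 mm apart.
- plate_wide: As plate_close in every way (170 x 76 x 12 mm, same grip block, same axes and origin, same 24 mm holes), but its holes are 124 mm apart, near the plate's ends.

How it is judged:
By the outcome, as a careful person would: the job done as asked, in the order asked, and still so for the second after the job is handed in, with the robot touching nothing.
It also fails if it takes over 35 s, if anything falls off the work surface, if the arm or the gripper's body presses on something with over 40 N, if the wrist force passes 120 N, or if a joint passes its speed limit or range.

ROBOT

A 7-joint arm with a two-finger parallel gripper is mounted at the origin on the work surface. World frame = base frame: x ahead of the robot, y to its left, z up, the work surface at z = 0. Lengths are in m, angles in degrees, forces in N, time in s.
With the tool pointing down it reaches from about 0.4 to 0.9 m from the base axis. Payload 5.5 kg.
Tool frame: the origin (TCP) lies on the centre line of the jaws, within the pads' length; the fingertips stand 11 mm ahead of it and the grasp point (between the pads) lies 8 mm behind it (env.nose_length is the distance from the TCP to the fingertips, in m); z points along the fingers, y is the line along which they close (so a half turn about z gives the same grasp; the last joint's range is limited). The gripper opens to 85 mm and grips with 20 to 120 N. Pads are 22 mm wide; open, the fingers measure 114 mm over their backs; the gripper's body (76 mm by 85 mm) begins 54 mm behind the grasp point. The pads swing forward as they close: fully open they stand 13 mm farther back than shut.
Start: joints at [85.841, 28.699, -24.465, 88.831, 12.651, 65.22, -12.049], TCP at [0.214, -0.614, 0.242] pointing down, gripper open.
Joint ranges: [-164.97, 164.97], [-17.58, 116.51], [-87.97, 89.64], [11.32, 138.91], [-80.73, 260.73], [10.89, 115.49], [-147.41, 147.41]. Speed limits (degrees/s): [147.25, 147.25, 180, 180, 180, 180, 180].

INTERFACE

Orientations are given as a 3x3 rotation matrix whose columns are the frame's x, y, z axes.
In Python, from station import env gives the robot as it stands.
- The arm moves only by the tool apply_moves, never from a script. Its arguments are lists of equal length, an entry for each row: "xyz": the shift along the tool's x, y, z in cm, a list of three; "turn": the turn, a rotation vector about the tool's x, y, z in rad, a list of three; "gripper": the closure in counts, from 0 (fully open) to 255 (shut). A call has exactly 8 rows; each row is the pose to reach, as a shift and turn from the pose commanded when the call began, along the tool's axes at that moment; what a row does not reach only later rows make up. A row lasts 1/8 s, in which the tool goes at most 62.5 mm and 10.7 degrees, less where a joint would pass 70% of its speed; a pose out of reach is approached as far as the arm can. A call with a gripper value outside its range is refused whole. The fingers move at their own pace and stop on an object; the grip force is fixed at half the most. Time passes only in rows, so rows that repeat a pose let the fingers close, or fill a call up. It gives the time, the measured TCP pose, the force, the opening and the grip force at its end, in the units of the state.
- env.state(): the state, without advancing time (a new reading comes with each control period).
- env.camera(name): name is "scene" or "side" or "wrist"; returns (picture, depth): 420x560x3 uint8, red, green, blue; 420x560 float32, m along the optical axis (not along the pixel's ray), 0 where there is no reading.
- env.camera_params(name): a dict with "fov_y" (degrees; the focal length in pixels is half the picture's height over the tangent of half this angle, whatever the lens; pixels are square), "cx", "cy" (the principal point, pixels), "world_from_camera" (4x4, takes a point from camera to world coordinates). Camera axes: x right, y down, z forward; pixel columns grow to the right and rows downward; lengths in m; the calibration is good to about 2 mm. A picture is of the moment at which its call begins: read the wrist's pose just before it. camera_params takes no time and is no camera call; for the wrist camera it gives the pose at the moment of the call.
- env.job_done(): hands the job in; it is judged then, once.
Trained networks look in the newest picture that a camera, given by its name, has taken for a name from the list of things; names that differ only in an ending like _2 or _b are one class to them, and where a whole thing is asked for, a point or a joint stands for the part that bears it (a point fixed in the world has none). Each returns a list of dicts, best first, with "conf" (0 to 1); they miss things now and then, are a little off and sometimes report something else, mostly with a low value. They report only what shows in the picture. A call takes as long as a camera call.
- env.recognise(target, camera): "xy" ([column, row] in pixels, amid what is visible of it).
The state is a dict: "time": time; "q": joint angles; "dq": joint speeds; "joint_torque": joint torques, N m; "tcp_pos": TCP position; "eef_rot": TCP orientation; "ft_force": force on the tool from outside, world axes, zero at the start; "moment": the same for the moment, N m; "width": finger opening in m; "grasp_force": force on a finger pad.
Only numpy, scipy, OpenCV 4.12 (cv2) and the standard library are available. Lean on these libraries where they do the work, as an engineer would, in place of code of your own. Each camera call takes 0.05 s, during which the arm holds its last target. There are 200 camera calls.

## Working session

There is one attempt and no reset: what is moved stays moved. The work goes in short steps, Python scripts to look and compute and a tool call to move; the robot and the scene stay as the last step left them, time stands still between calls to the robot, and variables do not carry over. Pictures are saved under pics/ and viewed, at most 10 in all, crops included, and the job is handed in when it is done.

Besides the shell and the picture viewer there is one more tool, called after ">>>" in YAML: its name, and indented under it one key for each argument. apply_moves: Moves the arm, as the interface text tells. Its arguments: {"type":"object","properties":{"xyz":{"type":"array"},"turn":{"type":"array"},"gripper":{"type":"array"}},"required":["xyz","turn","gripper"]}

```bash
mkdir -p pics
cat > h.py <<'E'
import numpy as np, cv2
from station import env
def snap(n,tag):
    p=env.camera_params(n); im,d=env.camera(n)
    cv2.imwrite(f'pics/{tag}.png',im[:,:,::-1]); np.savez(f'pics/{tag}.npz',im=im,d=d,T=p['world_from_camera'],k=[p['fov_y'],p['cx'],p['cy']])
    return im,d,p
def cloud(d,p):
    f=d.shape[0]/2/np.tan(np.radians(p['fov_y'])/2)
    v,u=np.mgrid[:d.shape[0],:d.shape[1]]
    P=np.stack([(u-p['cx'])*d/f,(v-p['cy'])*d/f,d],-1)
    T=np.array(p['world_from_camera']); return P@T[:3,:3].T+T[:3,3]
E
python3 - <<'E'
from h import *
for n in ['scene','side','wrist']:
    im,d,p=snap(n,n+'0'); W=cloud(d,p)
    print(n,np.round(p['world_from_camera'],3).tolist())
    for t in ['fixture','plate_close','plate_middle','plate_wide']:
        for r in env.recognise(t,n)[:3]:
            u,v=map(int,np.round(r['xy'])); print(t,r,W[min(v,419),min(u,559)].round(3))
s=env.state();print(s['time'],s['tcp_pos'],s['eef_rot'],s['width'])
import cv2
a=cv2.imread('pics/scene0.png');b=cv2.imread('pics/side0.png')
E
```

```text
scene [[0.19, 0.681, -0.707, 1.312], [0.982, -0.118, 0.15, -0.209], [0.019, -0.723, -0.691, 0.82], [0.0, 0.0, 0.0, 1.0]]
fixture {'xy': [381.8, 205.1], 'conf': 0.9} [0.537 0.185 0.05 ]
fixture {'xy': [275.8, 235.2], 'conf': 0.2} [ 0.552 -0.048  0.015]
plate_close {'xy': [191.7, 227.4], 'conf': 0.92} [ 0.505 -0.219  0.021]
plate_middle {'xy': [277.2, 234.2], 'conf': 0.94} [ 0.554 -0.046  0.019]
plate_wide {'xy': [120.5, 233.2], 'conf': 0.59} [ 0.492 -0.368  0.016]
side [[-0.809, -0.396, 0.434, 0.126], [-0.588, 0.566, -0.578, 0.521], [-0.017, -0.723, -0.691, 0.698], [0.0, 0.0, 0.0, 1.0]]
fixture {'xy': [220.7, 307.1], 'conf': 0.84} [0.471 0.222 0.049]
plate_close {'xy': [346.1, 181.5], 'conf': 0.79} [ 0.481 -0.198  0.012]
plate_middle {'xy': [287.5, 214.4], 'conf': 0.75} [ 0.523 -0.039  0.02 ]
plate_wide {'xy': [386.4, 144.7], 'conf': 0.7} [ 0.468 -0.361  0.018]
plate_wide {'xy': [221.0, 308.9], 'conf': 0.51} [0.469 0.225 0.049]
wrist [[0.329, -0.912, -0.245, 0.277], [-0.944, -0.318, -0.085, -0.591], [-0.0, 0.26, -0.966, 0.375], [0.0, 0.0, 0.0, 1.0]]
0.75 [ 0.21419821 -0.61369121  0.24235564] [[ 9.44147633e-01  3.29522756e-01  8.27513158e-06]
 [ 3.29522756e-01 -9.44147632e-01 -4.04411121e-05]
 [-5.51332084e-06  4.09092244e-05 -9.99999999e-01]] 0.08522163325872377
```

View pics/scene0.png

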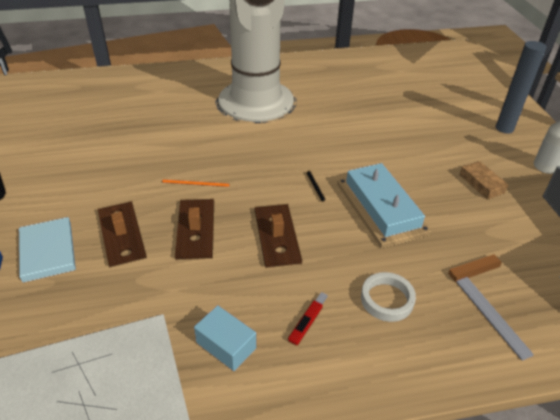

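View pics/side0.png

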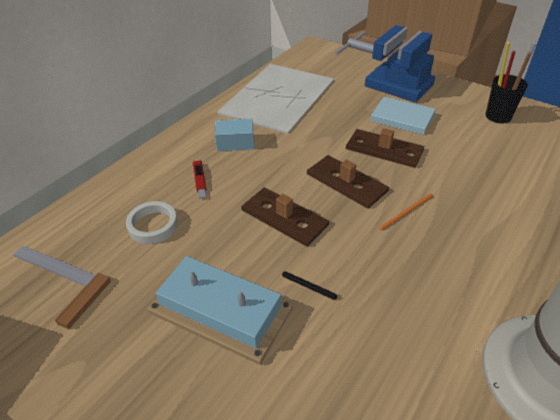

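The three plates are at about (121,233), (195,228) and (277,235) in the scene view, and the jig is at (383,205). Next I'll fit their poses from depth and colour, and rectify the plates from above to compare hole spacing.

```bash
cat >> h.py <<'E'
def load(tag):
    z=np.load(f'pics/{tag}.npz'); return z['im'],z['d'],dict(fov_y=z['k'][0],cx=z['k'][1],cy=z['k'][2],world_from_camera=z['T'])
def proj(X,p):
    T=np.linalg.inv(np.array(p['world_from_camera'])); c=X@T[:3,:3].T+T[:3,3]; f=210/np.tan(np.radians(p['fov_y'])/2)
    return np.stack([c[...,0]/c[...,2]*f+p['cx'],c[...,1]/c[...,2]*f+p['cy']],-1)
def rect(W,m):
    r=cv2.minAreaRect((W[m][:,:2]*1000).astype(np.float32)); (c,(a,b),t)=r
    if a<b:a,b,t=b,a,t+90
    return np.round(c,1),round(a,1),round(b,1),round((t+90)%180-90,1)
def ortho(im,p,c,t,z,L=.11,H=.06,s=1000):
    x,y=np.meshgrid(np.arange(-L,L,1/s),np.arange(H,-H,-1/s)); t=np.radians(t)
    X=np.stack([c[0]+x*np.cos(t)-y*np.sin(t),c[1]+x*np.sin(t)+y*np.cos(t),0*x+z],-1)
    q=proj(X,p).astype(np.float32); return cv2.remap(im,q[...,0],q[...,1],cv2.INTER_LINEAR)
E
python3 - <<'E'
from h import *
S={'close':(.494,-.21),'middle':(.537,-.042),'wide':(.478,-.365)}
rows=[]
for cam in ['scene0','side0']:
    im,d,p=load(cam);W=cloud(d,p);col=[]
    for n,c in S.items():
        near=np.hypot(W[...,0]-c[0],W[...,1]-c[1])<.1
        m=near&(W[...,2]>.007)&(W[...,2]<.017)&(im.max(-1)<100)&(d>0)
        k=near&(W[...,2]>.046)&(W[...,2]<.058)&(d>0)
        r=rect(W,m); b=np.median(W[k],0); print(cam,n,r,'block',b.round(4),k.sum(), 'z',np.median(W[m][:,2]).round(4))
        col.append(ortho(im,p,r[0]/1000,r[3],.012))
    near=np.hypot(W[...,0]-.5,W[...,1]-.2)<.14
    m=near&(W[...,2]>.046)&(W[...,2]<.054); print(cam,'foam',rect(W,m),np.median(W[m][:,2]))
    k=near&(W[...,2]>.066)&(d>0); print('pins',W[k].round(3)[::max(1,k.sum()//12)].tolist())
    col.append(ortho(im,p,rect(W,m)[0]/1000,rect(W,m)[3],.05))
    rows.append(np.vstack(col))
cv2.imwrite('pics/o.png',np.hstack(rows)[:,:,::-1])
E
```

```text
scene0 close (array([ 493.1, -212.7]), 172.9, 76.3, -7.2) block [ 0.4958 -0.2131  0.0515] 117 z 0.012
scene0 middle (array([543.3, -44.7]), 172.2, 75.5, -2.0) block [ 0.5442 -0.0449  0.052 ] 119 z 0.0122
scene0 wide (array([ 480.4, -368.4]), 173.1, 74.8, 9.9) block [ 0.4822 -0.3676  0.0515] 122 z 0.0119
scene0 foam (array([498.8, 202.8]), 193.7, 92.8, 9.5) 0.05031463238530798
pins [[0.452, 0.196, 0.079], [0.453, 0.198, 0.077], [0.454, 0.198, 0.075], [0.456, 0.198, 0.074], [0.456, 0.196, 0.071], [0.456, 0.196, 0.068], [0.459, 0.193, 0.069], [0.543, 0.209, 0.077], [0.546, 0.208, 0.078], [0.542, 0.209, 0.071], [0.542, 0.207, 0.069], [0.546, 0.214, 0.071], [0.549, 0.211, 0.071]]
side0 close (array([ 486.5, -210.6]), 169.7, 80.7, -6.7) block [ 0.4867 -0.2098  0.0512] 106 z 0.0118
side0 middle (array([536.9, -43.1]), 170.5, 78.3, -1.8) block [ 0.5358 -0.0414  0.051 ] 134 z 0.0117
side0 wide (array([ 473.7, -364.4]), 168.9, 80.6, 9.5) block [ 0.4739 -0.3626  0.0513] 87 z 0.0118
side0 foam (array([494.7, 204.5]), 191.1, 92.8, 9.1) 0.04970618627168044
pins [[0.541, 0.212, 0.081], [0.538, 0.213, 0.079], [0.537, 0.21, 0.074], [0.536, 0.209, 0.071], [0.536, 0.21, 0.07], [0.535, 0.211, 0.069], [0.535, 0.214, 0.067], [0.451, 0.198, 0.077], [0.447, 0.198, 0.077], [0.445, 0.197, 0.075], [0.445, 0.196, 0.071], [0.445, 0.198, 0.071], [0.445, 0.199, 0.069]]
```

View pics/o.png

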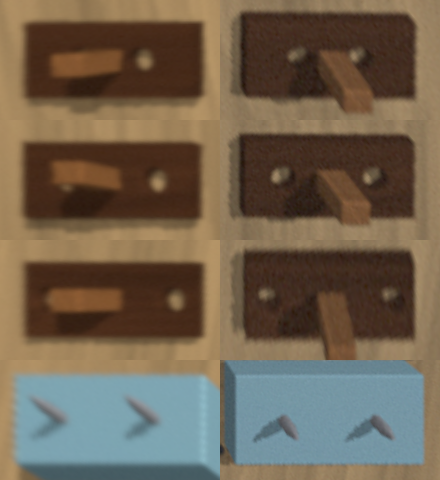

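The right-hand rectified views give hole spacings of about 62, 92 and 124 mm from top to bottom. The networks agree, so the right plate is at about (0.540, -0.044) with yaw -1.9°. The jig is at about (0.497, 0.2035) with yaw 9.3°. I'll move above the plate with the tool x axis along the plate.

>>> apply_moves:
  xyz:
    - [5,-4.3,1]
    - [10,-8.6,2]
    - [15,-12.9,3]
    - [20,-17.2,4]
    - [25,-21.5,5]
    - [29.5,-25.8,6]
    - [34,-30,7]
    - [38,-33.5,8]
  turn:
    - [0,0,0.05]
    - [0,0,0.1]
    - [0,0,0.15]
    - [0,0,0.2]
    - [0,0,0.25]
    - [0,0,0.3]
    - [0,0,0.34]
    - [0,0,0.368]
  gripper: [0,0,0,0,0,0,0,0]

```text
time: 1.75
tcp_pos: [0.4574, -0.1819, 0.1649]
eef_rot: [[0.999, -0.034, 0.001], [-0.034, -0.999, -0.001], [0.001, 0.001, -1.0]]
ft_force: [0.7, -0.6, -0.8]
width: 0.0851
grasp_force: 0.0
```

```bash
cat >> h.py <<'E'
def togo(x,y,z,yaw):
    s=env.state();R=np.array(s['eef_rot']);e=R.T@(np.array([x,y,z])-s['tcp_pos'])*100
    a=np.degrees(np.arctan2(R[1,0],R[0,0])); w=-(yaw-a+90)%180-90
    w=-((yaw-a+90)%180-90)
    print('t',s['time'],'tcp',np.round(s['tcp_pos'],4),'yaw',round(a,2),'cm',e.round(2),'turn',np.radians(w).round(4),'tilt',np.degrees(np.arccos(-R[2,2])).round(2),'F',np.round(s['ft_force'],1),'w',s['width'],s['grasp_force'])
E
python3 -c "
from h import *
togo(.54,-.0435,.16,-1.9)"
```

```text
t 1.75 tcp [ 0.4574 -0.1819  0.1649] yaw -1.93 cm [  7.79 -14.11   0.48] turn -0.0004 tilt 0.09 F [ 0.7 -0.6 -0.8] w 0.08514458906259151 0.0
```

>>> apply_moves:
  xyz:
    - [2.4,-4.4,0.1]
    - [4.9,-8.8,0.2]
    - [7.3,-13.1,0.2]
    - [7.3,-13.1,0.2]
    - [7.3,-13.1,0.2]
    - [7.3,-13.1,0.2]
    - [7.3,-13.1,0.2]
    - [7.3,-13.1,0.2]
  turn:
    - [0,0,0]
    - [0,0,0]
    - [0,0,0]
    - [0,0,0]
    - [0,0,0]
    - [0,0,0]
    - [0,0,0]
    - [0,0,0]
  gripper: [0,0,0,0,0,0,0,0]

```text
time: 2.75
tcp_pos: [0.5334, -0.0557, 0.1627]
eef_rot: [[0.999, -0.034, 0.0], [-0.034, -0.999, -0.0], [0.0, 0.0, -1.0]]
ft_force: [0.2, -0.2, -0.6]
width: 0.0857
grasp_force: 0.0
```

Run:
```python
from h import *
im,d,p=snap('wrist','w1');W=cloud(d,p)
near=np.hypot(W[...,0]-.54,W[...,1]+.0435)<.1
m=near&(W[...,2]>.007)&(W[...,2]<.017)&(im.max(-1)<110)&(d>0)
k=near&(W[...,2]>.046)&(W[...,2]<.058)&(d>0)
r=rect(W,m);b=rect(W,k);print(r,np.median(W[m][:,2]),'block',b,np.median(W[k],0),k.sum())
togo(b[0][0]/1000,b[0][1]/1000,.035,r[3])
```

```text
(array([539. , -43.3]), 170.0, 75.8, -2.1) 0.01291496963695915 block (array([539.6, -43.3]), 27.9, 22.0, -2.0) [ 0.54062363 -0.04357417  0.05273253] 1238
t 2.8 tcp [ 0.5335 -0.0554  0.1627] yaw -1.91 cm [ 0.57 -1.23 12.77] turn 0.0034 tilt 0.02 F [ 0.1 -0.4  0.8] w 0.0852020553542126 0.0
```

View pics/w1.png

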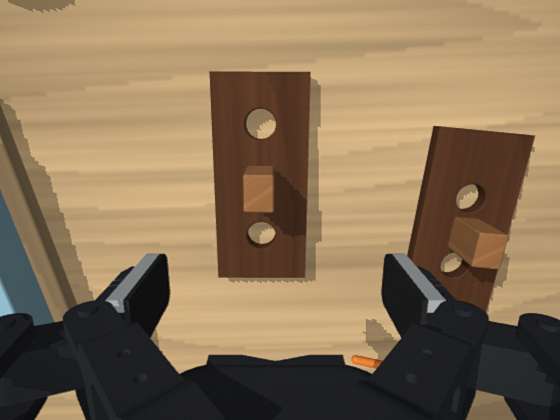

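The wrist view shows the plate at (260,175), with holes at (260,123) and (261,233) either side of the block. The fit gives a centre of (0.5395, -0.0433) and yaw -2°, so I'll descend and grip.

>>> apply_moves:
  xyz:
    - [0.6,-1.2,2]
    - [0.6,-1.2,6]
    - [0.6,-1.2,9]
    - [0.6,-1.2,11.5]
    - [0.6,-1.2,12.7]
    - [0.6,-1.2,12.7]
    - [0.6,-1.2,12.7]
    - [0.6,-1.2,12.7]
  turn:
    - [0,0,0]
    - [0,0,0]
    - [0,0,0]
    - [0,0,0]
    - [0,0,0]
    - [0,0,0]
    - [0,0,0]
    - [0,0,0]
  gripper: [0,0,0,0,0,0,0,0]

```text
time: 3.8
tcp_pos: [0.5409, -0.0431, 0.0367]
eef_rot: [[0.999, -0.032, 0.002], [-0.032, -0.999, -0.0], [0.002, 0.0, -1.0]]
ft_force: [1.1, 0.6, -0.7]
width: 0.0857
grasp_force: 0.0
```

>>> apply_moves:
  xyz:
    - [0,0,0]
    - [0,0,0]
    - [0,0,0]
    - [0,0,0]
    - [0,0,0]
    - [0,0,0]
    - [0,0,0]
    - [0,0,0]
  turn:
    - [0,0,0]
    - [0,0,0]
    - [0,0,0]
    - [0,0,0]
    - [0,0,0]
    - [0,0,0]
    - [0,0,0]
    - [0,0,0]
  gripper: [255,255,255,255,255,255,255,255]

```text
time: 4.8
tcp_pos: [0.5403, -0.0429, 0.0358]
eef_rot: [[0.999, -0.032, 0.001], [-0.032, -0.999, -0.0], [0.001, 0.0, -1.0]]
ft_force: [0.6, 0.1, 5.0]
width: 0.0205
grasp_force: 60.3
```

```bash
python3 -c "
from h import *
togo(.5395,-.0433,.035,-2)"
```

```text
t 4.8 tcp [ 0.5403 -0.0429  0.0358] yaw -1.84 cm [-0.07  0.05  0.08] turn 0.0029 tilt 0.03 F [0.6 0.1 5. ] w 0.02049806911435804 60.266064405441284
```

The block is gripped. I'll lift and carry it over the jig, turning +11°.

>>> apply_moves:
  xyz:
    - [0,0,-4]
    - [0,0,-8]
    - [-0.5,-2,-11]
    - [-1.5,-7,-12]
    - [-2.5,-12,-12]
    - [-3.5,-17,-12]
    - [-4.5,-21.5,-12]
    - [-5.1,-24.5,-12]
  turn:
    - [0,0,0]
    - [0,0,0]
    - [0,0,-0.03]
    - [0,0,-0.07]
    - [0,0,-0.11]
    - [0,0,-0.15]
    - [0,0,-0.18]
    - [0,0,-0.194]
  gripper: [255,255,255,255,255,255,255,255]

```text
time: 5.8
tcp_pos: [0.4952, 0.2058, 0.1549]
eef_rot: [[0.986, 0.164, -0.002], [0.164, -0.986, 0.0], [-0.002, -0.001, -1.0]]
ft_force: [0.1, -0.2, -1.5]
width: 0.0207
grasp_force: 59.5
```

>>> apply_moves:
  xyz:
    - [0,0,0]
    - [0,0,0]
    - [0,0,0]
    - [0,0,0]
    - [0,0,0]
    - [0,0,0]
    - [0,0,0]
    - [0,0,0]
  turn:
    - [0,0,0]
    - [0,0,0]
    - [0,0,0]
    - [0,0,0]
    - [0,0,0]
    - [0,0,0]
    - [0,0,0]
    - [0,0,0]
  gripper: [255,255,255,255,255,255,255,255]

```text
time: 6.8
tcp_pos: [0.4969, 0.2036, 0.1556]
eef_rot: [[0.987, 0.161, 0.0], [0.161, -0.987, 0.0], [0.0, -0.0, -1.0]]
ft_force: [-1.4, -0.3, -1.2]
width: 0.021
grasp_force: 59.5
```

Run:
```python
from h import *
togo(.4975,.2035,.136,9.3)
for n in ['scene','side']:
    im,d,p=snap(n,n+'2');W=cloud(d,p)
    near=np.hypot(W[...,0]-.5,W[...,1]-.2)<.12
    m=near&(W[...,2]>.115)&(W[...,2]<.128)&(im.max(-1)<110)&(d>0)
    if m.sum()>20: print(n,rect(W,m),m.sum(),np.median(W[m][:,2]))
    h=near&(W[...,2]>.08)&(im.max(-1)<110); print(np.histogram(W[h][:,2],np.arange(.08,.16,.006)))
cv2.imwrite('pics/both2.png',np.hstack([cv2.imread('pics/scene2.png')[80:300,250:520],cv2.imread('pics/side2.png')[150:370,80:350]]))
```

```text
t 6.8 tcp [0.4969 0.2036 0.1556] yaw 9.27 cm [0.06 0.02 1.96] turn -0.0005 tilt 0.01 F [-1.4 -0.3 -1.2] w 0.021025933018450675 59.457144141197205
scene (array([498.4, 200.2]), 174.0, 74.4, 10.1) 227 0.12483000063702165
(array([   0,    0,    0,    0,    0,    0,   27,  200, 1286,  119,    8,
          6,   14]), array([0.08 , 0.086, 0.092, 0.098, 0.104, 0.11 , 0.116, 0.122, 0.128,
       0.134, 0.14 , 0.146, 0.152, 0.158]))
side (array([492.9, 205. ]), 169.1, 75.2, 9.5) 464 0.12373355564380556
(array([   0,    0,    0,    0,    0,    0,  135,  329, 2989,   42,   34,
         45,   68]), array([0.08 , 0.086, 0.092, 0.098, 0.104, 0.11 , 0.116, 0.122, 0.128,
       0.134, 0.14 , 0.146, 0.152, 0.158]))
```

View pics/both2.png

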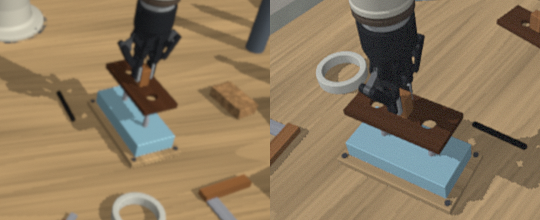

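In the crops the plate hangs level over the jig, near (145,85) in the scene crop and (405,125) in the side crop. I'll compare plate and foam within each camera so the calibration bias cancels.

```bash
cat > rel.py <<'E'
from h import *
def rel(tag,lo,hi):
    for n in ['scene','side']:
        im,d,p=load(n+tag);W=cloud(d,p);im0,d0,p0=load(n+'0');W0=cloud(d0,p0)
        near=lambda W:np.hypot(W[...,0]-.5,W[...,1]-.2)<.13
        m=near(W)&(W[...,2]>lo)&(W[...,2]<hi)&(im.max(-1)<110)&(im[...,0]>im[...,2]*1.3)&(d>0)
        m=cv2.morphologyEx(m.astype(np.uint8),cv2.MORPH_OPEN,np.ones((2,2)))>0
        f=near(W0)&(W0[...,2]>.046)&(W0[...,2]<.054)&(d0>0)
        a,b=rect(W,m),rect(W0,f);print(n,'plate',a,W[m][:,2].mean().round(4),'foam',b,'diff mm',b[0]-a[0],b[3]-a[3])
E
python3 -c "
from rel import *
rel('2',.126,.136)"
```

```text
scene plate (array([833.5,  -5.1]), 1027.7, 164.6, -32.2) 0.1345 foam (array([498.8, 202.8]), 193.7, 92.8, 9.5) diff mm [-334.7  207.9] 41.7
side plate (array([375.6, 351.5]), 573.9, 182.5, -51.8) 0.1325 foam (array([494.7, 204.5]), 191.1, 92.8, 9.1) diff mm [ 119.1 -147. ] 60.9
```

```bash
sed -i '/morphologyEx/d' rel.py; python3 -c "
from rel import *
rel('2',.126,.136)"
```

```text
scene plate (array([498. , 201.9]), 174.8, 77.5, 9.2) 0.1318 foam (array([498.8, 202.8]), 193.7, 92.8, 9.5) diff mm [0.8 0.9] 0.3000000000000007
side plate (array([493.8, 204.1]), 170.1, 77.0, 9.4) 0.1312 foam (array([494.7, 204.5]), 191.1, 92.8, 9.1) diff mm [0.9 0.4] -0.3000000000000007
```

The offset is under 1 mm, so I'll lower it over the pins.

>>> apply_moves:
  xyz:
    - [0.1,-0.05,1.5]
    - [0.1,-0.05,3]
    - [0.1,-0.05,4]
    - [0.1,-0.05,4.6]
    - [0.1,-0.05,5.2]
    - [0.1,-0.05,5.8]
    - [0.1,-0.05,6.3]
    - [0.1,-0.05,6.6]
  turn:
    - [0,0,0]
    - [0,0,0]
    - [0,0,0]
    - [0,0,0]
    - [0,0,0]
    - [0,0,0]
    - [0,0,0]
    - [0,0,0]
  gripper: [255,255,255,255,255,255,255,255]

```text
time: 7.9
tcp_pos: [0.4978, 0.2042, 0.0894]
eef_rot: [[0.987, 0.161, 0.0], [0.161, -0.987, -0.0], [0.0, 0.0, -1.0]]
ft_force: [1.1, -0.1, -1.0]
width: 0.0211
grasp_force: 59.6
```

```bash
python3 -c "
from rel import *
togo(.4977,.2041,.086,9.3)
for n in ['scene','side']: snap(n,n+'3')
rel('3',.057,.077)
togo(.4977,.2041,.086,9.3)"
```

```text
t 7.9 tcp [0.4978 0.2042 0.0894] yaw 9.27 cm [-0.01  0.01  0.34] turn -0.0006 tilt 0.0 F [ 1.1 -0.1 -1. ] w 0.021111158699506267 59.6136599779129
scene plate (array([499.5, 202.4]), 173.1, 77.6, 10.3) 0.0657 foam (array([498.8, 202.8]), 193.7, 92.8, 9.5) diff mm [-0.7  0.4] -0.8000000000000007
side plate (array([494.5, 204.6]), 170.4, 76.9, 9.2) 0.0646 foam (array([494.7, 204.5]), 191.1, 92.8, 9.1) diff mm [ 0.2 -0.1] -0.09999999999999964
t 8.0 tcp [0.4976 0.2042 0.0894] yaw 9.27 cm [0.01 0.01 0.34] turn -0.0004 tilt 0.02 F [-0.2 -0.4 -1.2] w 0.020987503711577128 59.613096714019775
```

No contact so far. I'll go down the last 3.4 mm and then let go.

>>> apply_moves:
  xyz:
    - [0,0,0.1]
    - [0,0,0.2]
    - [0,0,0.3]
    - [0,0,0.34]
    - [0,0,0.34]
    - [0,0,0.34]
    - [0,0,0.34]
    - [0,0,0.34]
  turn:
    - [0,0,0]
    - [0,0,0]
    - [0,0,0]
    - [0,0,0]
    - [0,0,0]
    - [0,0,0]
    - [0,0,0]
    - [0,0,0]
  gripper: [255,255,255,255,255,255,255,255]

```text
time: 9.0
tcp_pos: [0.4978, 0.2042, 0.0862]
eef_rot: [[0.987, 0.161, 0.0], [0.161, -0.987, 0.0], [0.0, 0.0, -1.0]]
ft_force: [-0.5, -0.5, -2.1]
width: 0.0209
grasp_force: 59.6
```

>>> apply_moves:
  xyz:
    - [0,0,0]
    - [0,0,0]
    - [0,0,0]
    - [0,0,0]
    - [0,0,0]
    - [0,0,0]
    - [0,0,0]
    - [0,0,0]
  turn:
    - [0,0,0]
    - [0,0,0]
    - [0,0,0]
    - [0,0,0]
    - [0,0,0]
    - [0,0,0]
    - [0,0,0]
    - [0,0,0]
  gripper: [100,0,0,0,0,0,0,0]

```text
time: 10.0
tcp_pos: [0.4978, 0.2042, 0.0862]
eef_rot: [[0.987, 0.161, 0.0], [0.161, -0.987, 0.0], [0.0, 0.0, -1.0]]
ft_force: [-0.3, -0.6, -0.4]
width: 0.0858
grasp_force: 0.0
```

>>> apply_moves:
  xyz:
    - [0,0,-1]
    - [0,0,-3]
    - [0,0,-6]
    - [0,0,-10]
    - [0,0,-14]
    - [0,0,-14]
    - [0,0,-14]
    - [0,0,-14]
  turn:
    - [0,0,0]
    - [0,0,0]
    - [0,0,0]
    - [0,0,0]
    - [0,0,0]
    - [0,0,0]
    - [0,0,0]
    - [0,0,0]
  gripper: [0,0,0,0,0,0,0,0]

```text
time: 11.0
tcp_pos: [0.4971, 0.2038, 0.2255]
eef_rot: [[0.987, 0.161, -0.002], [0.161, -0.987, -0.001], [-0.002, 0.0, -1.0]]
ft_force: [1.0, 0.0, -0.3]
width: 0.0855
grasp_force: 0.0
```

```bash
python3 -c "
from rel import *
for n in ['scene','side','wrist']: snap(n,n+'4')
rel('4',.054,.07)
togo(.4977,.2041,.086,9.3)
r=lambda n:cv2.imread(f'pics/{n}4.png')
im,d,p=load('wrist4');W=cloud(d,p);m=(np.hypot(W[...,0]-.5,W[...,1]-.2)<.1)&(W[...,2]>.055)&(W[...,2]<.069)&(im.max(-1)<120)
P=W[m];print(rect(W,m),np.linalg.lstsq(np.c_[P[:,:2]-[.4975,.204],np.ones(len(P))],P[:,2],rcond=None)[0])
cv2.imwrite('pics/b4.png',np.hstack([r('wrist')[:,80:480],cv2.resize(r('side')[200:360,120:320],(400,320)).repeat(1,0).__class__.__call__ and cv2.resize(r('side')[200:360,120:320],(390,420))]))
"
```

```text
scene plate (array([499.8, 203.1]), 173.0, 78.2, 9.2) 0.0622 foam (array([498.8, 202.8]), 193.7, 92.8, 9.5) diff mm [-1.  -0.3] 0.3000000000000007
side plate (array([494.4, 204.9]), 169.7, 77.7, 9.4) 0.0613 foam (array([494.7, 204.5]), 191.1, 92.8, 9.1) diff mm [ 0.3 -0.4] -0.3000000000000007
t 11.15 tcp [0.4972 0.2041 0.2254] yaw 9.28 cm [ 0.07  0.   13.94] turn -0.0004 tilt 0.1 F [-1.2  0.7 -0.2] w 0.08527389823241112 0.0
(array([496.8, 204.4]), 170.6, 76.2, 9.2) [0.0005286  0.00024952 0.06288961]
```

View pics/b4.png

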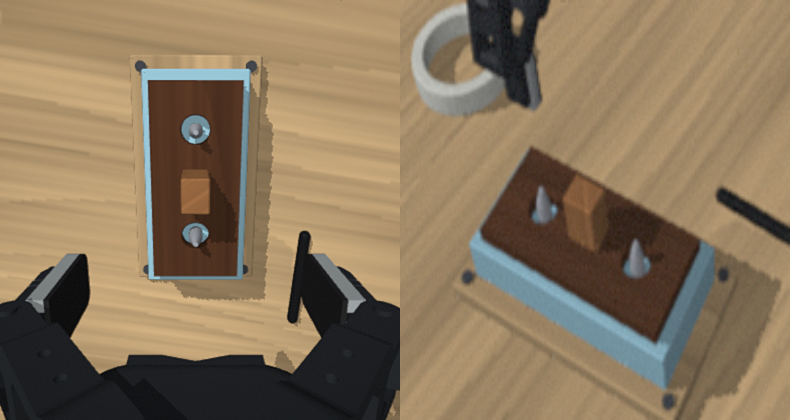

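The plate lies flat, with its top at 62 mm and no tilt. Both pins stand in the holes at (195,130) and (195,234), and the gripper is clear.

```bash
python3 -c "
from station import env
print(env.job_done())"
```

```text
the job is handed in; nothing more can be done
None
```

The plate with 92 mm hole spacing (plate_middle) lies flat on the blue foam over both pins and is released, the other two plates were left untouched on the bench, and I handed the job in at about 11 s.

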